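# Put the stray socket back in its well of the graded rack

## Task

Three steel sockets stand on the worktop: two side by side and one by itself. Put the one that stands by itself back into the well of the graded rack that fits its diameter, upright and fully home, and let go of it; leave the pair where it stands. The rack's wooden block is shifted in its channel by an unknown amount, so feel for the mouth with a light touch and never force the socket against the rack (keep below about 30 N).

Things in the scene. Friction and masses are not known exactly. Their poses are not given: they have to be found in the camera images.
- socket_rack: socket rack, fixed: a grey open channel 64 mm wide (x), 226 mm long (y) and 26 mm high, holding a light wooden block 52 x 180 mm whose flat top is 42 mm above the worktop. Origin: centre of the underside; y runs along the row of wells. The block has been shifted along y by anything from -16 to +16 mm: not reported, only seen or felt. It is tight and gives way along y only above about 15 N
- row_mid (a point): point on the rack's channel, 42 mm above its underside: mid channel, level with the block's top; does not shift with the block. Four round blind wells in a row (x = 0) for diameters 28, 24, 20, 16 mm from -y to +y, at y = -66, -22, 22, 66 mm from here plus the block's shift. Each is 1.8 mm wider than its socket, bevelled 1.2 mm at the mouth, 26 mm deep: a seated socket stands out 34 mm
- socket_16: deep socket, bare steel upright cylinder 16 mm in diameter, 60 mm tall, foot bevelled 1.2 mm, 40 to 120 g, standing free. Origin: centre of its underside, z up. Fits the well at the +y end. The pair that must stay have their axes under 80 mm apart; the one to put away (which of the three varies) is over 110 mm from both
- socket_20: deep socket, bare steel upright cylinder 20 mm in diameter, 60 mm tall, foot bevelled 1.2 mm, 40 to 120 g, standing free. Origin: centre of its underside, z up. Fits the second well from the +y end. The pair that must stay have their axes under 80 mm apart; the one to put away (which of the three varies) is over 110 mm from both
- socket_24: deep socket, bare steel upright cylinder 24 mm in diameter, 60 mm tall, foot bevelled 1.2 mm, 40 to 120 g, standing free. Origin: centre of its underside, z up. Fits the third well from the +y end. The pair that must stay have their axes under 80 mm apart; the one to put away (which of the three varies) is over 110 mm from both
Things that resemble listed ones, but are neither listed nor needed, are in the scene too. Leave any purple look-alike of the socket_24 alone. Leave any green look-alike of the socket_20 alone.

How it is judged:
On the way, in this order (a step that is already met when the one before it is completed fails the run):
1. a socket is lifted clear of the worktop (height (world z) of any of socket_16, socket_20, socket_24 above 0.03 m), for 0.1 s.
2. the stray socket stands fully home in the well of its size (((y of socket_16 in the frame of socket_rack between 0.0475 and 0.0845 m and x of socket_16 in the frame of socket_rack between -0.003 and 0.003 m and z of socket_16 in the frame of socket_rack between 0.013 and 0.0185 m and angle between socket_16's own z axis and vertical below 0.12 rad) or (y of socket_20 in the frame of socket_rack between 0.0035 and 0.0405 m and x of socket_20 in the frame of socket_rack between -0.003 and 0.003 m and z of socket_20 in the frame of socket_rack between 0.013 and 0.0185 m and angle between socket_20's own z axis and vertical below 0.12 rad) or (y of socket_24 in the frame of socket_rack between -0.0405 and -0.0035 m and x of socket_24 in the frame of socket_rack between -0.003 and 0.003 m and z of socket_24 in the frame of socket_rack between 0.013 and 0.0185 m and angle between socket_24's own z axis and vertical below 0.12 rad))), for 0.2 s.
At the end, for the whole second after the job is handed in: The socket that stood by itself is in the well of its own size (within 18.5 mm of that well's mid-channel place along the row, 3 mm across it), its underside 13 to 18.5 mm above the rack's underside, tilted less than 0.12 rad, at rest; the other two stand upright within 15 mm of where they stood (((y of socket_16 in the frame of socket_rack between 0.0475 and 0.0845 m and x of socket_16 in the frame of socket_rack between -0.003 and 0.003 m and z of socket_16 in the frame of socket_rack between 0.013 and 0.0185 m and angle between socket_16's own z axis and vertical below 0.12 rad and horizontal distance between socket_20 and socket_24 below 0.09 m and distance of each of socket_20, socket_24 from where it was at the start of the episode below 0.015 m and angle between each of socket_20, socket_24's own z axis and vertical below 0.1 rad and linear speed of socket_16 below 0.02 m/s) or (y of socket_20 in the frame of socket_rack between 0.0035 and 0.0405 m and x of socket_20 in the frame of socket_rack between -0.003 and 0.003 m and z of socket_20 in the frame of socket_rack between 0.013 and 0.0185 m and angle between socket_20's own z axis and vertical below 0.12 rad and horizontal distance between socket_16 and socket_24 below 0.09 m and distance of each of socket_16, socket_24 from where it was at the start of the episode below 0.015 m and angle between each of socket_16, socket_24's own z axis and vertical below 0.1 rad and linear speed of socket_20 below 0.02 m/s) or (y of socket_24 in the frame of socket_rack between -0.0405 and -0.0035 m and x of socket_24 in the frame of socket_rack between -0.003 and 0.003 m and z of socket_24 in the frame of socket_rack between 0.013 and 0.0185 m and angle between socket_24's own z axis and vertical below 0.12 rad and horizontal distance between socket_16 and socket_20 below 0.09 m and distance of each of socket_16, socket_20 from where it was at the start of the episode below 0.015 m and angle between each of socket_16, socket_20's own z axis and vertical below 0.1 rad and linear speed of socket_24 below 0.02 m/s))); the robot touches nothing.
It fails at once if a socket is forced against the rack with more than 30 N (contact force between any of socket_16, socket_20, socket_24 and socket_rack above 30 N).
It also fails if it takes over 45 s, if anything falls off the work surface, if the arm or the gripper's body presses on something with over 40 N, if the wrist force passes 120 N, or if a joint passes its speed limit or range.

## Robot

A 6-joint arm with a two-finger parallel gripper is mounted at the origin on a cart in front of the work surface, level with it; the furniture and walls round the work are solid. World frame = base frame: x ahead of the robot, y to its left, z up, the work surface at z = 0. Lengths are in m, angles in rad, forces in N, time in s.
With the tool pointing down it reaches from about 0.325 to 0.775 m from the base axis. Payload 5.5 kg.
Tool frame: the origin (TCP) lies between the finger pads; the fingertips stand 19 mm ahead of it and the grasp point (between the pads) is the TCP; z points along the fingers, y is the line along which they close (so a half turn about z gives the same grasp; the last joint's range is limited). The gripper opens to 88 mm and grips with 3 to 60 N. Pads are 20 mm wide; open, the fingers measure 115 mm over their backs; the gripper's body (75 mm by 178 mm) begins 61 mm behind the grasp point.
Start: joints at [-1.355, 0.091, 1.231, -0, 1.82, -0.057], TCP at [0.162, -0.578, 0.242] pointing down, gripper open.
Joint ranges: [-2.87, 2.87], [-0.86, 2.18], [0.17, 2.46], [-1.51, 4.65], [0.06, 2.69], [-2.65, 2.65]. Speed limits (rad/s): [2.57, 2.57, 3.01, 3.14, 3.14, 3.14].

## Interface

Orientations are given as a rotation vector (axis times angle).
In Python, from rig import * gives the robot as it stands.
- The arm moves only by the tool send_rows, never from a script. Its argument "steps" is a list of rows, each a list of 3 entries, a list of its own where there are three numbers: the shift along the tool's x, y, z in cm, then the turn, a rotation vector about the tool's x, y, z in rad, then the closure, from -1 (fully open) to 1 (shut), so that 0 is half open. In form: [[[x, y, z], [ax, ay, az], jaw], ...]. A call has 1 to 10 rows; each row shifts and turns the commanded pose from where the row before left it, along the tool's axes as they then stand; what a row does not reach is not made up. A row lasts 1/8 s, in which the tool goes at most 62.5 mm and 10.7 degrees, less where a joint would pass 70% of its speed; a pose out of reach is approached as far as the arm can. A call with a gripper value outside its range is refused whole. The fingers move at their own pace and stop on an object; "force" is the grip in N (left out, the last holds). Time passes only in rows, so rows that do not move let the fingers close. It gives the time, the measured TCP pose, the force, the opening and the grip force at its end, in the units of the state.
- read_state(): the state, without advancing time (a new reading comes with each control period).
- snapshot(name): name is "side" or "top" or "wrist"; returns a dict with "frame" (480x640x3 uint8, red, green, blue), "mtx" (3x3 intrinsics, pixels), "world_to_cam" (4x4, takes a point from world to camera coordinates); the wrist camera has in their place "mount" (4x4, takes a point from camera to tool coordinates, whose origin is the TCP and whose axes are the flange's). Camera axes: x right, y down, z forward; pixel columns grow to the right and rows downward; lengths in m; the calibration is good to about 2 mm. The wrist camera is an equidistant fisheye: a pixel r from the principal point sees the ray r / f radians off the axis. A picture is of the moment at which its call begins: read the wrist's pose just before it. There is no depth.
- finish_job(): hands the job in; it is judged then, once.
The state is a dict: "t": time; "qpos": joint angles; "qvel": joint speeds; "joint_efforts": joint torques, N m; "tcp_pos": TCP position; "ee_rot": TCP orientation; "wrist_force": force on the tool from outside, world axes, zero at the start; "wrist_torque": the same for the moment, N m; "finger_gap": opening from 0.0 (shut) to 1.0 (fully open); "grasp_force": force on a finger pad.
Only numpy, scipy, OpenCV 4.12 (cv2) and the standard library are available. Lean on these libraries where they do the work, as an engineer would, in place of code of your own. Each camera call takes 0.05 s, during which the arm holds its last target. There are 200 camera calls.

## Working session

There is one attempt and no reset: what is moved stays moved. The work goes in short steps, Python scripts to look and compute and a tool call to move; the robot and the scene stay as the last step left them, time stands still between calls to the robot, and variables do not carry over. Pictures are saved under pics/ and viewed, at most 10 in all, crops included, and the job is handed in when it is done.

Besides the shell and the picture viewer there is one more tool, called after ">>>" as name([rows], argument=value, ...), one row to a line, values as JSON. send_rows: Moves the arm, as the interface text tells. Its arguments: {"type":"object","properties":{"steps":{"type":"array"},"force":{"type":"number"}},"required":["steps"]}

```bash
mkdir -p pics; ls
python3 - <<'E'
from rig import *
import cv2,numpy as np
s=read_state();print(s)
for n in("top","side"):
    d=snapshot(n);cv2.imwrite(f"pics/{n}0.png",d["frame"][:,:,::-1]);np.savez(n+"0.npz",**d);print(n,d["mtx"].tolist(),np.round(d["world_to_cam"],4).tolist())
E
```

```text
pics
{'t': 0.0, 'qpos': array([-1.35470217e+00,  9.18965953e-02,  1.23187699e+00, -4.48529338e-06,
        1.81981688e+00, -5.67202400e-02]), 'qvel': array([-0.00025708,  0.00086595, -0.00186855, -0.00079604,  0.00026172,
       -0.00129858]), 'joint_efforts': array([ 5.54672067e-05, -4.46451080e+01, -4.06445360e+01,  6.97650807e-02,
        2.92480015e-02, -1.63561776e-04]), 'tcp_pos': array([ 0.16159449, -0.57755703,  0.24048929]), 'ee_rot': array([-3.11043785e+00, -4.26935659e-01,  2.56451296e-04]), 'wrist_force': array([-0.6467116 ,  0.4115201 , -0.58248986]), 'wrist_torque': array([ 0.04416932,  0.00090168, -0.04118555]), 'grasp_force': 0.0, 'finger_gap': 0.9982508225592583}
top [[597.6235684490607, 0.0, 327.6750993803875], [0.0, 597.6235684490607, 243.12041019980765], [0.0, 0.0, 1.0]] [[0.0234, -0.9996, -0.0155, 0.0474], [-0.9989, -0.0228, -0.0398, 0.4893], [0.0394, 0.0164, -0.9991, 1.1269], [0.0, 0.0, 0.0, 1.0]]
side [[497.0214119172791, 0.0, 317.2058021139518], [0.0, 497.0214119172791, 235.7701116637149], [0.0, 0.0, 1.0]] [[0.9008, -0.4339, 0.0178, -0.4499], [-0.2707, -0.5933, -0.7581, 0.2164], [0.3395, 0.6781, -0.6519, 0.7291], [0.0, 0.0, 0.0, 1.0]]
```

View pics/top0.png

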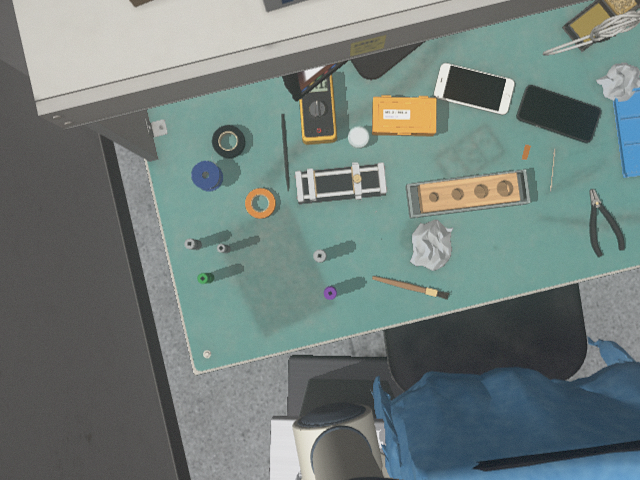

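View pics/side0.png

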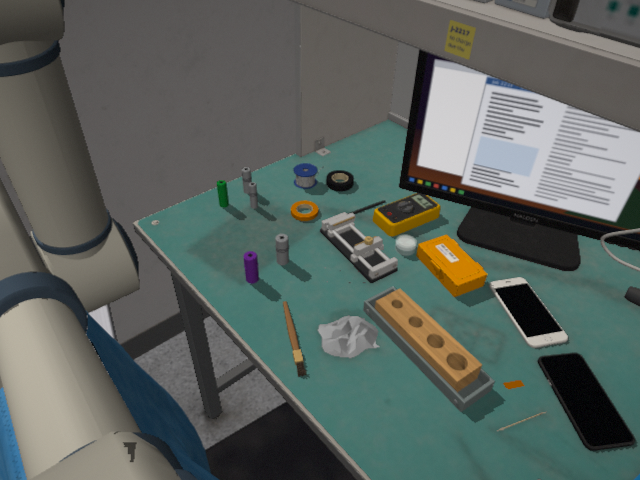

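The top view shows grey sockets at (192,244) and (223,248), which are the pair, and (320,256), which is the stray. The look-alikes are green (205,278) and purple (330,293). The rack runs from (410,200) to (528,185), with its wells getting bigger to the right. I choose (320,256) and will measure it along with the rack.

```bash
cat > h.py <<'E'
import numpy as np,cv2
from scipy.spatial.transform import Rotation as R
def ray(d,uv,z):
    W=d["world_to_cam"];Rm=W[:3,:3];c=-Rm.T@W[:3,3]
    v=Rm.T@np.linalg.inv(d["mtx"])@np.array([uv[0],uv[1],1.])
    return c+v*(z-c[2])/v[2]
def ld(n): return dict(np.load(n))
E
python3 - <<'E'
from h import *
d=ld("top0.npz");f=d["frame"]
hsv=cv2.cvtColor(f,cv2.COLOR_RGB2HSV)
for n,(x,y) in dict(a=(192,244),b=(223,248),stray=(320,256),pur=(330,293),grn=(205,278)).items():
    p=ray(d,(x,y),.06);print(n,p.round(4),np.hypot(*p[:2]).round(3))
# wood block, and grey bright sockets
roi=np.zeros(f.shape[:2],np.uint8);roi[160:220,400:535]=255
w=cv2.inRange(hsv,(8,60,120),(25,255,255))&roi
c=max(cv2.findContours(w,0,2)[0],key=cv2.contourArea);r=cv2.minAreaRect(c)
print("block",r);P=[ray(d,q,.042)[:2] for q in cv2.boxPoints(r)];print(np.round(P,4),[np.linalg.norm(P[i]-P[i-1]).round(4) for i in range(4)])
cs,h=cv2.findContours(w,cv2.RETR_CCOMP,2)
for k,cc in enumerate(cs):
    if h[0][k][3]>=0 and cv2.contourArea(cc)>20:
        (x,y),rr=cv2.minEnclosingCircle(cc);M=cv2.moments(cc);q=(M['m10']/M['m00'],M['m01']/M['m00']);p=ray(d,q,.042);print("hole",np.round(q,1),p.round(4),2*np.sqrt(cv2.contourArea(cc)/np.pi)*1.09/597)
crop=lambda x,y,s,k:cv2.resize(f[y-s:y+s,x-s:x+s],None,fx=k,fy=k,interpolation=cv2.INTER_CUBIC)
im=np.hstack([crop(207,246,33,6),crop(322,270,33,6)])
cv2.imwrite("pics/c1.png",im[:,:,::-1])
E
```

```text
a [0.4788 0.3054 0.06  ] 0.568
b [0.4728 0.2485 0.06  ] 0.534
stray [0.4623 0.0713 0.06  ] 0.468
pur [0.3957 0.0515 0.06  ] 0.399
grn [0.4175 0.2797 0.06  ] 0.502
block ((468.22308349609375, 192.2846221923828), (28.90009117126465, 100.3440933227539), 82.87498474121094)
[[ 0.5998 -0.104 ]
 [ 0.6268 -0.2873]
 [ 0.5737 -0.2944]
 [ 0.5467 -0.1116]] [np.float64(0.0536), np.float64(0.1852), np.float64(0.0535), np.float64(0.1848)]
```

View pics/c1.png

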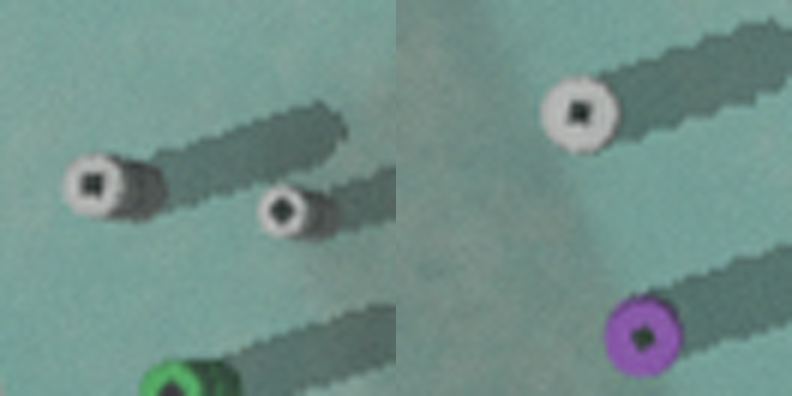

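The stray is about 23–24 mm across, so it is socket_24. The pair are 20 mm and 16 mm. All three sit where expected, and the block measures 53 x 185 against 52 x 180. Tool yaw already clears the purple one, so I keep the orientation and go above the stray.

>>> send_rows([
  [[3.1, -3.6, 0], [0, 0, 0], -0.2],
  [[3.1, -3.6, 0], [0, 0, 0], -0.2],
  [[3.1, -3.6, 0], [0, 0, 0], -0.2],
  [[3.1, -3.6, 0], [0, 0, 0], -0.2],
  [[3.1, -3.6, 0], [0, 0, 0], -0.2],
  [[3.1, -3.6, 0], [0, 0, 0], -0.2],
  [[3.1, -3.6, 0], [0, 0, 0], -0.2],
  [[3.1, -3.6, 0], [0, 0, 0], -0.2],
  [[3.1, -3.6, 0], [0, 0, 0], -0.2],
  [[3.1, -3.6, 0], [0, 0, 0], -0.2],
], force=20)

```text
t: 1.35
tcp_pos: [0.3635, -0.1461, 0.2413]
ee_rot: [-3.112, -0.427, 0.0]
wrist_force: [0.6, -1.1, 0.6]
finger_gap: 0.604
grasp_force: 0.0
```

>>> send_rows([
  [[3.1, -3.7, 1], [0, 0, 0], -0.2],
  [[3.1, -3.7, 1], [0, 0, 0], -0.2],
  [[3.1, -3.7, 1], [0, 0, 0], -0.2],
  [[3.1, -3.7, 1], [0, 0, 0], -0.2],
  [[3.1, -3.7, 1], [0, 0, 0], -0.2],
  [[0, 0, 0], [0, 0, 0], -0.2],
  [[0, 0, 0], [0, 0, 0], -0.2],
  [[0, 0, 0], [0, 0, 0], -0.2],
])

```text
t: 2.35
tcp_pos: [0.4625, 0.0714, 0.1921]
ee_rot: [3.112, 0.425, 0.001]
wrist_force: [0.9, -0.3, -0.1]
finger_gap: 0.601
grasp_force: 0.0
```

```bash
cat >> h.py <<'E'
def wray(d,s,uv,z):
    K=d["mtx"];M=d["mount"];x=(uv[0]-K[0,2]);y=(uv[1]-K[1,2]);r=np.hypot(x,y);th=r/K[0,0]
    v=np.array([np.sin(th)*x/r,np.sin(th)*y/r,np.cos(th)]) if r>0 else np.array([0,0,1.])
    Rt=R.from_rotvec(s["ee_rot"]).as_matrix();c=s["tcp_pos"]+Rt@M[:3,3];v=Rt@M[:3,:3]@v
    return c+v*(z-c[2])/v[2]
def wproj(d,s,p):
    M=d["mount"];Rt=R.from_rotvec(s["ee_rot"]).as_matrix()
    q=M[:3,:3].T@(Rt.T@(np.array(p)-s["tcp_pos"])-M[:3,3]);r=np.hypot(q[0],q[1]);th=np.arctan2(r,q[2])
    return d["mtx"][:2,2]+d["mtx"][0,0]*th*q[:2]/r
def totool(s,dp): return 100*R.from_rotvec(s["ee_rot"]).as_matrix().T@np.array(dp)
E
python3 - <<'E'
from rig import *
from h import *
s=read_state();d=snapshot("wrist")
np.savez("w1.npz",**d,tcp_pos=s["tcp_pos"],ee_rot=s["ee_rot"])
print(s["t"],s["tcp_pos"],s["ee_rot"],s["finger_gap"],wproj(d,s,(.4623,.0713,.06)))
cv2.imwrite("pics/w1.png",d["frame"][:,:,::-1])
E
```

```text
2.35 [0.46254723 0.07135784 0.19205896] [3.11241408e+00 4.24880084e-01 9.91058200e-04] 0.6014002154707282 [314.25176831 233.00008604]
```

View pics/w1.png

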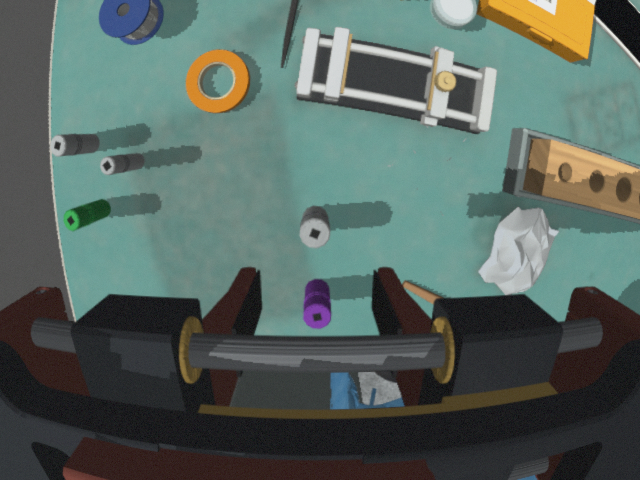

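The wrist view shows the stray's top at (315,233), against a predicted (314,233). The jaws straddle it and the purple look-alike at (317,303) is outside them. Descending and gripping.

>>> send_rows([
  [[0, 0, 3.5], [0, 0, 0], -0.2],
  [[0, 0, 3.5], [0, 0, 0], -0.2],
  [[0, 0, 3.5], [0, 0, 0], -0.2],
  [[0, 0, 2.5], [0, 0, 0], -0.2],
  [[0, 0, 1.2], [0, 0, 0], -0.2],
  [[0, 0, 0], [0, 0, 0], -0.2],
  [[0, 0, 0], [0, 0, 0], 0.1],
  [[0, 0, 0], [0, 0, 0], 0.4],
  [[0, 0, 0], [0, 0, 0], 0.7],
  [[0, 0, 0], [0, 0, 0], 1],
], force=15)

```text
t: 3.65
tcp_pos: [0.4629, 0.0724, 0.0502]
ee_rot: [-3.112, -0.427, -0.002]
wrist_force: [0.2, -0.4, 2.0]
finger_gap: 0.253
grasp_force: 15.0
```

>>> send_rows([
  [[0, 0, 0], [0, 0, 0], 1],
  [[0, 0, 0], [0, 0, 0], 1],
  [[0, 0, 0], [0, 0, 0], 1],
])

```text
t: 4.03
tcp_pos: [0.4629, 0.0724, 0.0502]
ee_rot: [-3.112, -0.427, -0.001]
wrist_force: [0.0, 0.8, 3.9]
finger_gap: 0.257
grasp_force: 15.0
```

>>> send_rows([
  [[0, 0, -1], [0, 0, 0], 1],
  [[0, 0, -3], [0, 0, 0], 1],
  [[0, 0, -3], [0, 0, 0], 1],
  [[0, 0, -3], [0, 0, 0], 1],
  [[0, 3, 0], [0, 0, 0], 1],
  [[0, 5, 0], [0, 0, 0], 1],
  [[0, 5, 0], [0, 0, 0], 1],
  [[0, 5, 0], [0, 0, 0], 1],
  [[0, 5, 0], [0, 0, 0], 1],
  [[-0.7, 5, 0], [0, 0, 0], 1],
])

```text
t: 5.28
tcp_pos: [0.5313, -0.2007, 0.1492]
ee_rot: [-3.112, -0.427, 0.002]
wrist_force: [0.5, 0.5, -1.2]
finger_gap: 0.253
grasp_force: 15.0
```

>>> send_rows([
  [[0, 3.7, 0], [0, 0, 0], 1],
  [[0, 0, 0], [0, 0, 0], 1],
  [[0, 0, 0], [0, 0, 0], 1],
  [[0, 0, 0], [0, 0, 0], 1],
])

```text
t: 5.78
tcp_pos: [0.5412, -0.2337, 0.1497]
ee_rot: [-3.112, -0.429, 0.0]
wrist_force: [0.1, 0.7, -0.9]
finger_gap: 0.255
grasp_force: 15.0
```

Run:
```python
from rig import *
from h import *
s=read_state();d=snapshot("wrist")
np.savez("w2.npz",**d,tcp_pos=s["tcp_pos"],ee_rot=s["ee_rot"])
print(s["t"],s["tcp_pos"],s["ee_rot"],s["finger_gap"],s["wrist_force"],wproj(d,s,(.590,-.221,.042)))
cv2.imwrite("pics/w2.png",d["frame"][:,:,::-1])
```

```text
5.775 [ 0.54124312 -0.23370428  0.14972813] [-3.11179258e+00 -4.29143460e-01  6.61313536e-05] 0.2552389199571996 [ 0.08614716  0.70604135 -0.8882548 ] [315.61704911 168.67534829]
```

View pics/w2.png

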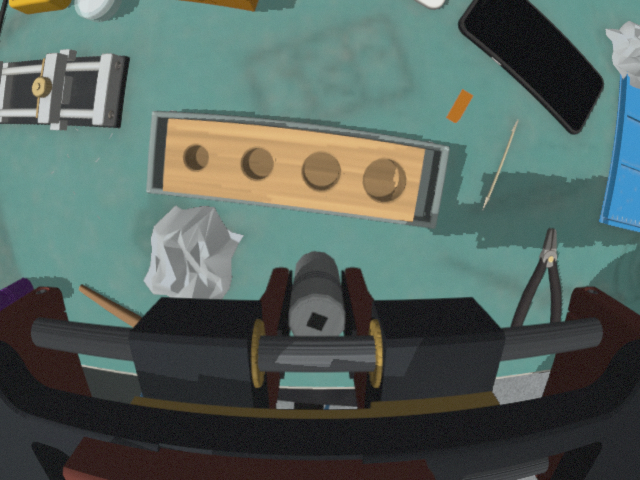

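The wrist view shows the four wells at about (196,157), (257,164), (322,170) and (384,180). The held socket's top is at (317,321). The 24 mm well is (322,170).

Run:
```python
from h import *
d=ld("w2.npz");s=d;f=d["frame"]
g=cv2.GaussianBlur(cv2.cvtColor(f,cv2.COLOR_RGB2HSV)[:,:,2],(3,3),0)
roi=np.zeros(g.shape,np.uint8);cv2.fillPoly(roi,[np.array([[172,128],[415,160],[412,212],[170,182]])],255)
th,_=cv2.threshold(g[roi>0],0,255,cv2.THRESH_OTSU);m=((g<th)&(roi>0)).astype(np.uint8)
P=[]
for c in cv2.findContours(m,0,1)[0]:
    if cv2.contourArea(c)<150: continue
    c=cv2.convexHull(c)[:,0]
    w=np.array([wray(d,s,q,.042)[:2] for q in c.astype(float)])
    (x,y),r=cv2.minEnclosingCircle((w*1000).astype(np.float32));P.append((x,y));print(c.mean(0).round(),"circ mm",round(x,1),round(y,1),"D",round(2*r,1))
P=np.array(sorted(P,key=lambda p:p[1]));print(np.linalg.norm(np.diff(P,axis=0),axis=1),P[-1]-P[0])
print("socket top",wray(d,s,(317,321),s["tcp_pos"][2]+.010),s["tcp_pos"], wray(d,s,(317,321),s["tcp_pos"][2]+.010)-s["tcp_pos"])
```

```text
[386. 180.] circ mm 595.4 -268.4 D 31.0
[320. 171.] circ mm 589.0 -224.7 D 26.9
[257. 164.] circ mm 582.8 -181.3 D 22.9
[196. 156.] circ mm 576.5 -137.9 D 19.5
[44.1326862  43.84339154 43.8280657 ] [-18.90167236 130.44168091]
socket top [ 0.54075591 -0.23570608  0.15972813] [ 0.54124312 -0.23370428  0.14972813] [-0.00048722 -0.0020018   0.01      ]
```

>>> send_rows([
  [[2.4, 0.2, 0], [0, 0, 0], 1],
  [[2.5, 0.1, 0], [0, 0, 0], 1],
  [[0, 0, 2], [0, 0, 0], 1],
  [[0, 0, 2], [0, 0, 0], 1],
  [[0, 0, 0.8], [0, 0, 0], 1],
  [[0, 0, 0], [0, 0, 0], 1],
  [[0, 0, 0], [0, 0, 0], 1],
])

```text
t: 6.7
tcp_pos: [0.5893, -0.2249, 0.1025]
ee_rot: [3.112, 0.426, 0.002]
wrist_force: [0.4, -0.0, -0.3]
finger_gap: 0.254
grasp_force: 15.0
```

Run:
```python
from rig import *
from h import *
s=read_state();d=snapshot("wrist");e=snapshot("side")
np.savez("w3.npz",**d,tcp_pos=s["tcp_pos"],ee_rot=s["ee_rot"]);np.savez("s3.npz",**e)
t=s["tcp_pos"];print(s["t"],t,s["wrist_force"])
def sp(p):
    q=e["world_to_cam"]@np.append(p,1);q=e["mtx"]@q[:3];return (q[:2]/q[2]).round(1)
b=t-[0,0,.05]
print("side well",sp((.589,-.2247,.042)),"sock bottom",sp(b),"wrist bottom",wproj(d,s,b),"well",wproj(d,s,(.589,-.2247,.042)))
c=sp((.589,-.2247,.06)).astype(int)
a=cv2.resize(e["frame"][c[1]-50:c[1]+50,c[0]-65:c[0]+65],None,fx=3,fy=3,interpolation=cv2.INTER_CUBIC)
print("side crop origin",c-[65,50])
w=cv2.resize(d["frame"][130:280,220:420],None,fx=2,fy=2)
cv2.imwrite("pics/p3.png",np.hstack([a,w])[:,:,::-1])
```

```text
6.7 [ 0.58933266 -0.22489024  0.1024684 ] [ 0.40655764 -0.00710447 -0.26703332]
side well [435.9 340.8] sock bottom [437.4 336.5] wrist bottom [313.49193601 268.76058887] well [313.13784926 263.14257538]
side crop origin [373 283]
```

View pics/p3.png

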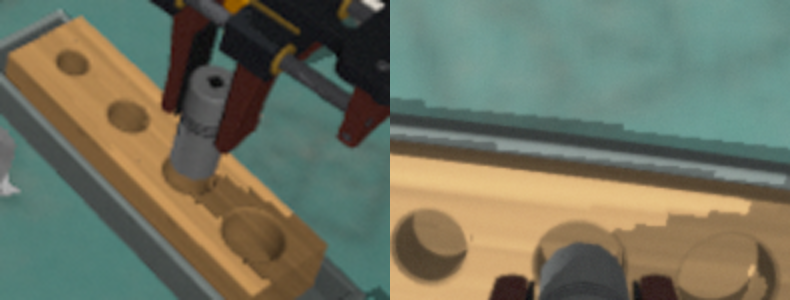

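Both views show the socket about 1.5–2 mm too far along +tool y: wrist socket axis 584 against well 578, at 3.3 px/mm. I correct by -0.16 cm and descend gently.

>>> send_rows([
  [[0, -0.16, 0.3], [0, 0, 0], 1],
  [[0, 0, 0.4], [0, 0, 0], 1],
  [[0, 0, 0.2], [0, 0, 0], 1],
  [[0, 0, 0.1], [0, 0, 0], 1],
  [[0, 0, 0.1], [0, 0, 0], 1],
  [[0, 0, 0], [0, 0, 0], 1],
])

```text
t: 7.55
tcp_pos: [0.5889, -0.223, 0.0906]
ee_rot: [3.112, 0.427, -0.0]
wrist_force: [0.5, -0.0, -0.7]
finger_gap: 0.258
grasp_force: 15.0
```

>>> send_rows([
  [[0, 0, 0.1], [0, 0, 0], 1],
  [[0, 0, 0.1], [0, 0, 0], 1],
  [[0, 0, 0], [0, 0, 0], 1],
])

```text
t: 7.92
tcp_pos: [0.5889, -0.223, 0.0886]
ee_rot: [-3.112, -0.427, -0.0]
wrist_force: [0.2, -0.4, -0.7]
finger_gap: 0.26
grasp_force: 15.0
```

The base is at 38.6 mm, below the mouth, with no force: it has entered. Continuing down.

>>> send_rows([
  [[0, 0, 0.2], [0, 0, 0], 1],
  [[0, 0, 0.2], [0, 0, 0], 1],
  [[0, 0, 0.2], [0, 0, 0], 1],
  [[0, 0, 0], [0, 0, 0], 1],
])

```text
t: 8.43
tcp_pos: [0.5888, -0.223, 0.0824]
ee_rot: [-3.112, -0.427, 0.0]
wrist_force: [-0.2, -0.9, -1.1]
finger_gap: 0.254
grasp_force: 15.0
```

>>> send_rows([
  [[0, 0, 0.2], [0, 0, 0], 1],
  [[0, 0, 0.2], [0, 0, 0], 1],
  [[0, 0, 0.2], [0, 0, 0], 1],
  [[0, 0, 0], [0, 0, 0], 1],
])

```text
t: 8.93
tcp_pos: [0.5888, -0.223, 0.0763]
ee_rot: [-3.112, -0.427, 0.0]
wrist_force: [0.5, 0.2, -1.8]
finger_gap: 0.257
grasp_force: 15.0
```

>>> send_rows([
  [[0, 0, 0.2], [0, 0, 0], 1],
  [[0, 0, 0.2], [0, 0, 0], 1],
  [[0, 0, 0.2], [0, 0, 0], 1],
  [[0, 0, 0.1], [0, 0, 0], 1],
  [[0, 0, 0], [0, 0, 0], 1],
])

```text
t: 9.55
tcp_pos: [0.5889, -0.223, 0.0695]
ee_rot: [-3.112, -0.427, 0.0]
wrist_force: [0.8, -0.6, -1.1]
finger_gap: 0.259
grasp_force: 15.0
```

>>> send_rows([
  [[0, 0, 0.1], [0, 0, 0], 1],
  [[0, 0, 0.1], [0, 0, 0], 1],
  [[0, 0, 0], [0, 0, 0], 1],
])

```text
t: 9.93
tcp_pos: [0.5888, -0.223, 0.0675]
ee_rot: [-3.112, -0.427, 0.0]
wrist_force: [1.1, -0.6, -1.6]
finger_gap: 0.257
grasp_force: 15.0
```

>>> send_rows([
  [[0, 0, 0.05], [0, 0, 0], 1],
  [[0, 0, 0.05], [0, 0, 0], 1],
  [[0, 0, 0], [0, 0, 0], 1],
])

```text
t: 10.3
tcp_pos: [0.5889, -0.223, 0.0666]
ee_rot: [-3.112, -0.427, -0.0]
wrist_force: [1.2, -0.8, -1.4]
finger_gap: 0.257
grasp_force: 15.0
```

>>> send_rows([
  [[0, 0, 0], [0, 0, 0], 0.3],
  [[0, 0, 0], [0, 0, 0], 0],
  [[0, 0, 0], [0, 0, 0], 0],
  [[0, 0, 0], [0, 0, 0], 0],
  [[0, 0, -1], [0, 0, 0], 0],
  [[0, 0, -2], [0, 0, 0], 0],
  [[0, 0, -3], [0, 0, 0], 0],
  [[-2, 0, -4], [0, 0, 0], 0],
  [[-4, 0, 0], [0, 0, 0], 0],
  [[0, 0, 0], [0, 0, 0], 0],
])

```text
t: 11.55
tcp_pos: [0.5302, -0.2401, 0.1695]
ee_rot: [3.111, 0.424, 0.004]
wrist_force: [-0.1, -0.8, -0.6]
finger_gap: 0.501
grasp_force: 0.0
```

Run:
```python
from rig import *
from h import *
s=read_state();d=snapshot("wrist");e=snapshot("side")
np.savez("w4.npz",**d,tcp_pos=s["tcp_pos"],ee_rot=s["ee_rot"])
print(s["t"],s["tcp_pos"],s["finger_gap"],s["wrist_force"])
print("top centre if home",wproj(d,s,(.589,-.223,.076)), "if 10mm high",wproj(d,s,(.589,-.223,.086)))
a=cv2.resize(e["frame"][240:400,330:500],(425,400),interpolation=cv2.INTER_CUBIC)
w=cv2.resize(d["frame"][100:300,220:407],(374,400))
cv2.imwrite("pics/p4.png",np.hstack([a,w])[:,:,::-1])
```

```text
11.55 [ 0.53017021 -0.24008126  0.16946462] 0.5012167381932195 [-0.06087509 -0.78528759 -0.56786344]
top centre if home [312.48021507 153.57158961] if 10mm high [312.35371135 154.05623152]
```

View pics/p4.png

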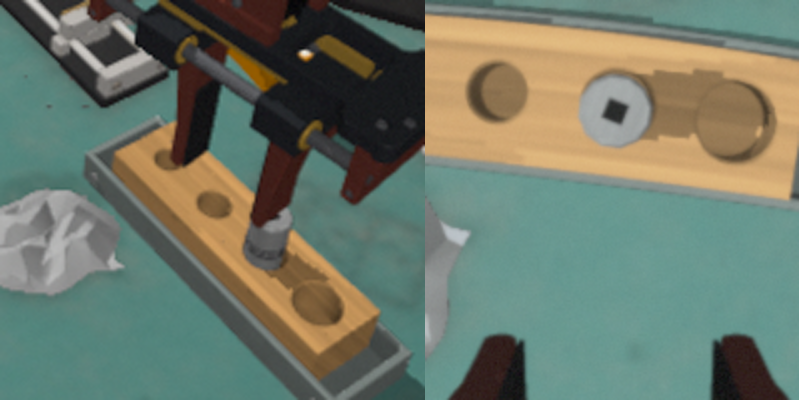

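The socket stands in the 24 mm well, upright, with its top at wrist (314,155). I back off and check the height in the side view.

>>> send_rows([
  [[-2, 4, -1], [0, 0, 0], 0],
  [[-2, 5, -1], [0, 0, 0], 0],
  [[-1, 5, -1], [0, 0, 0], 0],
  [[0, 5, 0], [0, 0, 0], 0],
  [[0, 0, 0], [0, 0, 0], 0],
  [[0, 0, 0], [0, 0, 0], 0],
])

```text
t: 12.4
tcp_pos: [0.5347, -0.4349, 0.1957]
ee_rot: [-3.111, -0.428, 0.001]
wrist_force: [0.4, 0.4, -0.8]
finger_gap: 0.503
grasp_force: 0.0
```

Run:
```python
from rig import *
from h import *
e=snapshot("side");t=snapshot("top")
def sp(d,p):
    q=d["world_to_cam"]@np.append(p,1);q=d["mtx"]@q[:3];return (q[:2]/q[2]).round(1)
for z in(.042,.066,.076,.086):print(z,sp(e,(.589,-.223,z)))
a=cv2.resize(e["frame"][270:370,380:490],None,fx=5,fy=5,interpolation=cv2.INTER_CUBIC)
b=cv2.resize(t["frame"][225:275,180:230],(250,250));a=np.hstack([a,np.vstack([b,np.zeros_like(b)])])
cv2.imwrite("pics/p5.png",a[:,:,::-1])
```

```text
0.042 [435.2 340. ]
0.066 [438.  329.9]
0.076 [439.2 325.6]
0.086 [440.5 321.2]
```

View pics/p5.png

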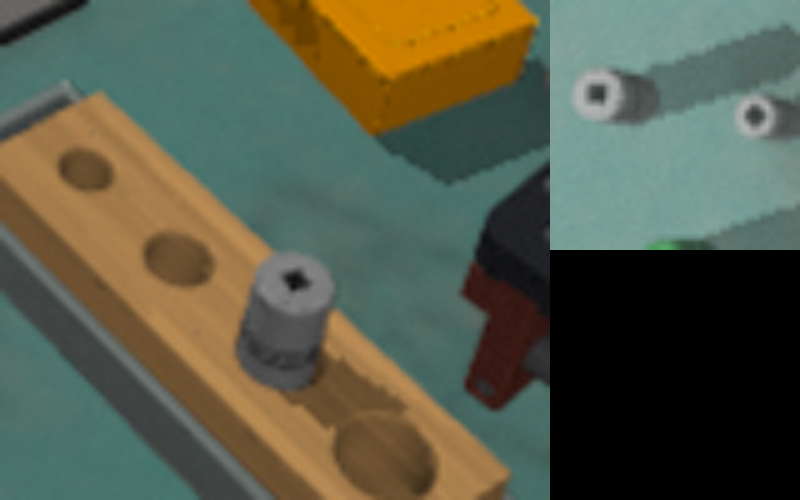

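The socket's top is at side pixel (438.8,326.2), against (439.2,325.6) expected when fully home. It is upright, and the pair has not moved. Handing in.

```bash
python3 -c "
from rig import *
print(finish_job())"
```

```text
the job is handed in; nothing more can be done
None
```

I put the stray socket (socket_24) into its 24 mm well, where it stands upright and, by the side camera, fully home; I released it, left the pair where it stood, and handed in the job, though no verdict came back.

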